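# Push the clock insert out of its ring to change the battery

## Robot

A 6-joint arm with a two-finger parallel gripper is mounted at the origin on a cart in front of the work surface, level with it; the furniture and walls round the work are solid. World frame = base frame: x ahead of the robot, y to its left, z up, the work surface at z = 0. Lengths are in m, angles in rad, forces in N, time in s.
With the tool pointing down it reaches from about 0.4 to 0.825 m from the base axis. Payload 7 kg.
Tool frame: the origin (TCP) lies midway between the tips of the shut fingers; the grasp point (between the pads) lies 19 mm behind it; z points along the fingers, y is the line along which they close (so a half turn about z gives the same grasp; the last joint's range is limited). The gripper opens to 88 mm and grips with 3 to 60 N. Pads are 19 mm wide; open, the fingers measure 130 mm over their backs; the gripper's body (78 mm by 193 mm) begins 47 mm behind the grasp point.
Start: joints at [1.446, 0.359, 0.012, 0, -1.224, -0.288], TCP at [0.271, 0.618, 0.227] pointing down, gripper open.
Joint ranges: [-3.07, 3.07], [-1.43, 2.12], [-1.02, 1.25], [-3.03, 1.67], [-3.05, -0], [-3.03, 3.03]. Speed limits (rad/s): [2.39, 2.39, 3.01, 3.14, 3.14, 3.14].

## Interface

Orientations are given as [roll, pitch, yaw] about the fixed x, y, z axes, in that order (R = Rz(yaw) Ry(pitch) Rx(roll)).
In Python, from station import telemetry, eyes, ticket, recognise, trace gives the robot as it stands. The module is installed in compiled form; this text tells all that it offers.
- The arm moves only by the tool servo_tool, never from a script. Its argument "series" is a list that holds one entry, the list of rows, each a list of 4 numbers: the shift along the tool's x, y, z in mm, then the turn about the tool's z in rad. In form: [[[x, y, z, roll], ...]]. A call has exactly 10 rows; each row shifts and turns the commanded pose from where the row before left it, along the tool's axes as they then stand; what a row does not reach is not made up. A row lasts 1/12 s, in which the tool goes at most 41.7 mm and 7.16 degrees, less where a joint would pass 70% of its speed; a pose out of reach is approached as far as the arm can. A call is refused whole if a number of a shift passes 41.7 or a number of a turn 0.125, either way. A call with a gripper value outside its range is refused whole. "claw" is the gripper's target within -1 to 1 (shut at 1, half-way at 0, fully open at -1), set as the call begins (left out, the last holds). The fingers move at their own pace and stop on an object; "grip_force" is the grip in N (left out, the last holds). Time passes only in rows, so rows that do not move let the fingers close, or fill a call up. It gives the time, the measured TCP pose, the force, the opening and the grip force at its end, in the units of the state.
- telemetry.get_state(): the state, without advancing time (a new reading comes with each control period).
- eyes.grab_frame(name): name is "side" or "top" or "wrist"; returns the picture (384x512x3 uint8, red, green, blue); there is no depth.
- eyes.calibration(name): a dict with "mtx" (3x3 intrinsics, pixels), "rvec" (rotation vector, rad) and "tvec" (3), from world to camera coordinates, as OpenCV has them. Camera axes: x right, y down, z forward; pixel columns grow to the right and rows downward; lengths in m; the calibration is good to about 2 mm. A picture is of the moment at which its call begins: read the wrist's pose just before it. calibration takes no time and is no camera call; for the wrist camera it gives the pose at the moment of the call.
- ticket.job_done(): hands the job in; it is judged then, once.
Trained networks look in the newest picture that a camera, given by its name, has taken for a name from the list of things; names that differ only in an ending like _2 or _b are one class to them, and where a whole thing is asked for, a point or a joint stands for the part that bears it (a point fixed in the world has none). Each returns a list of dicts, best first, with "conf" (0 to 1); they miss things now and then, are a little off and sometimes report something else, mostly with a low value. They report only what shows in the picture. A call takes as long as a camera call. They do not tell look-alikes from the thing itself.
- recognise(camera, name): "position" ([x, y, z] in m, in world coordinates, good to about 4 mm: the middle of the surface that is visible of it).
- trace(camera, name): "mask" (384x512 bool, what is visible of it).
The state is a dict: "t": time; "q": joint angles; "qd": joint speeds; "joint_efforts": joint torques, N m; "eef_pos": TCP position; "ee_rot": TCP orientation; "force": force on the tool from outside, world axes, zero at the start; "moment": the same for the moment, N m; "width": finger opening in m; "gripper_force": force on a finger pad.
Only numpy, scipy, OpenCV 4.12 (cv2) and the standard library are available. Lean on these libraries where they do the work, as an engineer would, in place of code of your own. Each camera call takes 0.05 s, during which the arm holds its last target. There are 200 camera calls.

## Task

The small desk clock needs a fresh battery, and its round insert is clipped into the wooden ring, too deep to be gripped. Take hold of the ring, press it down over the post of the grey push-out stand until the clips give and the ring sits flat on the stand's foot, stopping there without ramming it, and let the ring go. Then grasp the freed clock insert from above, leave the ring down on the foot, and set the insert gently, face up, flat in the wooden tray; never drop it and do not disturb the other things on the desk.

Things in the scene. Friction and masses are not known exactly. Their poses are not given: they have to be found in the camera images.
- ring_center (a point): Centre (half-way up, on the axis) of the loose turned wooden clock ring: 62 mm outer diameter, 24 mm tall, 0.14 kg, bore 50 mm, with a 4 mm thick inner lip at the bottom that leaves a 40 mm hole. z axis = ring axis, up; it lies flat with the clock insert inside. Grip it across its outer wall.
- ring_rim (a point): Centre of the ring's top rim, 12 mm above ring_center. Three small steel spring clips in the bore, 4 mm below the rim, overlap the insert's sloping shoulder; pushing the insert up past them takes roughly 4 to 15 N, more than the ring's weight, with a snap; then it slides up with a few N of drag until it is out.
- clock_center (a point): Centre (half-way up) of the clock insert: a loose aluminium disc 48 mm in diameter, 16 mm thick, 0.07 kg, white dial on top, flat underside; the top 4.5 mm taper to 44 mm, the 11.5 mm below are a straight wall to grip. z axis = out of the dial. At first it lies on the ring's lip, its centre level with the ring's, its dial 4 mm below the rim.
- stand_foot (a point): On the axis of the fixed grey push-out stand, on the upper face of its round foot (84 mm across, 6 mm thick); z up. The post, 32 mm across, rises 32 mm above this point: it passes the ring's lip, not the insert. With the ring flat on the foot, the ring's centre is 12 mm and the insert's centre (standing on the post, clear of the ring) 40 mm above this point.
- stand_top (a point): Centre of the flat top of the stand's post, 32 mm above stand_foot.
- tray_floor (a point): Centre of the inner floor of the fixed square wooden tray (140 x 140 mm outside, walls 4 mm thick and 10 mm high overall, floor 4 mm thick: the walls rise 6 mm above this point). x and y axes run along its sides.
- battery: Bystander: small cylindrical battery lying on the mat, 15 mm in diameter, 50 mm long; origin on its underside.
- tape_measure: Bystander: pocket tape measure standing on the mat, 36 x 68 x 60 mm; origin at the centre of its underside.
- mouse: Bystander: computer mouse, 101 x 57 x 37 mm; origin at the centre of its underside.
- loupe: Bystander: black cup-shaped loupe, 41 mm in diameter, 32 mm tall; origin at the centre of its underside.
Not all that is in view belongs to the job. Leave any purple or turquoise look-alike of the part that bears stand_foot alone.

How it is judged:
On the way, in this order (a step that is already met when the one before it is completed fails the run):
1. the ring has been pressed flat onto the stand's foot round the post, and the clock insert stands on the post, fully clear above the ring's rim, with the ring let go (horizontal distance between ring_center and stand_foot below 0.008 m and z of ring_center in the frame of stand_foot below 0.0145 m and angle between ring_center's own z axis and vertical below 0.08 rad and z of clock_center in the frame of ring_center above 0.024 m and horizontal distance between clock_center and stand_top below 0.012 m and angle between clock_center's own z axis and vertical below 0.1 rad and contact force between the fingers and ring below 0.2 N), for 0.2 s.
2. the clock insert has been lifted off the post by the fingers while the ring stays down on the foot (horizontal distance between ring_center and stand_foot below 0.008 m and z of ring_center in the frame of stand_foot below 0.0145 m and angle between ring_center's own z axis and vertical below 0.08 rad and z of clock_center in the frame of stand_top above 0.02 m and contact force between the fingers and clock above 1 N), for 0.1 s.
At the end, for the whole second after the job is handed in: The clock insert lies released and at rest, flat on the floor of the tray (within 2.5 mm of its floor, dial up within 0.1 rad, wholly between the walls), and the ring lies flat on the foot of the stand round the post (within 2.5 mm of the foot, axis within 8 mm of the post's) (horizontal distance between ring_center and stand_foot below 0.008 m and z of ring_center in the frame of stand_foot below 0.0145 m and angle between ring_center's own z axis and vertical below 0.08 rad and z of clock_center in the frame of tray_floor between 0.005 and 0.0105 m and x of clock_center in the frame of tray_floor between -0.045 and 0.045 m and y of clock_center in the frame of tray_floor between -0.045 and 0.045 m and angle between clock_center's own z axis and vertical below 0.1 rad and linear speed of clock below 0.02 m/s); the robot touches nothing.
It fails at once if the stand was rammed (the ring pressed on it, or the clock on it, with more than 60 N) (contact force between any of ring, clock and stand above 60 N).
It fails at once if the freed clock insert was dropped or thrown (moving faster than 0.45 m/s, out of the ring and out of the fingers) (distance between clock_center and ring_center above 0.03 m and linear speed of clock above 0.45 m/s and contact force between the fingers and clock below 0.1 N).
It fails at once if a bystander (battery, tape measure, mouse or loupe) was moved more than 30 mm (distance of any of battery, tape_measure, mouse, loupe from where it was at the start of the episode above 0.03 m).
It also fails if it takes over 51 s, if anything falls off the work surface, if the arm or the gripper's body presses on something with over 40 N, if the wrist force passes 120 N, or if a joint passes its speed limit or range.

## Working session

There is one attempt and no reset: what is moved stays moved. The work goes in short steps, Python scripts to look and compute and a tool call to move; the robot and the scene stay as the last step left them, time stands still between calls to the robot, and variables do not carry over. Pictures are saved under pics/ and viewed, at most 10 in all, crops included, and the job is handed in when it is done.

Besides the shell and the picture viewer there is one more tool, called after "Emit:" by a JSON object that holds its "name" and its "arguments". servo_tool: Moves the arm, as the interface text tells. Its arguments: {"type":"object","properties":{"series":{"type":"array"},"claw":{"type":"number"},"grip_force":{"type":"number"}},"required":["series"]}

```bash
mkdir -p pics
cat > h.py <<'E'
import numpy as np, cv2
from station import telemetry, eyes, ticket, recognise, trace
def proj(cam,P):
    c=eyes.calibration(cam); p,_=cv2.projectPoints(np.float64(P).reshape(-1,1,3),np.float64(c['rvec']),np.float64(c['tvec']),np.float64(c['mtx']),None); return p.reshape(-1,2)
def ray(c,uv):
    R,_=cv2.Rodrigues(np.float64(c['rvec'])); o=-R.T@np.float64(c['tvec']).ravel()
    d=R.T@np.linalg.inv(c['mtx'])@np.array([uv[0],uv[1],1.]); return o,d/np.linalg.norm(d)
def onz(c,uv,z):
    o,d=ray(c,uv); return o+d*(z-o[2])/d[2]
def tri(rs):
    A=np.zeros((3,3));b=np.zeros(3)
    for o,d in rs:
        M=np.eye(3)-np.outer(d,d);A+=M;b+=M@o
    return np.linalg.solve(A,b)
def save(im,n): cv2.imwrite('pics/'+n,im[:,:,::-1])
E
python3 - <<'E'
from h import *
s=telemetry.get_state(); print(s['t'],s['eef_pos'],s['ee_rot'],s['force'],s['width'])
ims=[]
for cam in ['top','side','wrist']:
    im=eyes.grab_frame(cam); save(im,cam+'0.png'); ims.append(im)
    print(cam, eyes.calibration(cam)['mtx'][0][0])
    for n in ['ring_center','clock_center','stand_foot','tray_floor','battery','tape_measure','mouse','loupe']:
        r=recognise(cam,n)
        P=[np.round(x['position'],3).tolist()+[round(x['conf'],2)]+proj(cam,x['position']).round().astype(int).tolist() for x in r[:3]]
        print(cam,n,P)
E
```

```text
0.0 [0.27062174 0.61781754 0.22559457] [ 3.13986163e+00 -1.70427791e-04 -4.12896233e-01] [ 0.12342033 -0.52171474  0.14439286] 0.08749308980003996
top 472.3599192170946
top ring_center [[0.484, 0.212, 0.023, 0.71, [182, 181]]]
top clock_center [[0.49, 0.215, 0.024, 0.68, [181, 179]]]
top stand_foot [[0.36, -0.099, 0.006, 0.96, [283, 220]], [0.344, 0.036, 0.004, 0.92, [240, 226]], [0.476, 0.007, 0.004, 0.67, [249, 183]]]
top tray_floor [[0.521, -0.172, 0.003, 0.71, [305, 168]]]
top battery []
top tape_measure [[0.395, 0.349, 0.055, 0.69, [134, 209]]]
top mouse [[0.525, -0.374, 0.029, 0.63, [372, 164]]]
top loupe [[0.521, 0.361, 0.026, 0.52, [134, 170]]]
side 367.7612590023715
side ring_center [[0.492, 0.239, 0.018, 0.62, [242, 254]]]
side clock_center [[0.49, 0.22, 0.018, 0.45, [243, 249]]]
side stand_foot [[0.476, 0.016, 0.002, 0.77, [246, 210]], [0.363, -0.083, 0.003, 0.74, [276, 192]], [0.349, 0.051, 0.003, 0.67, [283, 216]]]
side tray_floor [[0.52, -0.169, 0.004, 0.78, [233, 179]]]
side battery []
side tape_measure [[0.4, 0.379, 0.042, 0.73, [278, 286]]]
side mouse [[0.488, 0.216, 0.017, 0.73, [243, 248]], [0.528, -0.358, 0.023, 0.55, [231, 150]]]
side loupe [[0.522, 0.375, 0.026, 0.8, [231, 289]], [0.399, 0.378, 0.041, 0.17, [279, 286]]]
wrist 288.32872000401886
wrist ring_center []
wrist clock_center []
wrist stand_foot []
wrist tray_floor []
wrist battery []
wrist tape_measure []
wrist mouse []
wrist loupe []
```

Run:
```python
import cv2
im=cv2.imread('pics/top0.png')[120:270,100:400]
cv2.imwrite('pics/topc.png',cv2.resize(im,(800,400),interpolation=cv2.INTER_CUBIC))
im=cv2.imread('pics/side0.png')[130:320,180:340]
cv2.imwrite('pics/sidec.png',cv2.resize(im,(500,594),interpolation=cv2.INTER_CUBIC))
```

```text
(no output)
```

View pics/topc.png

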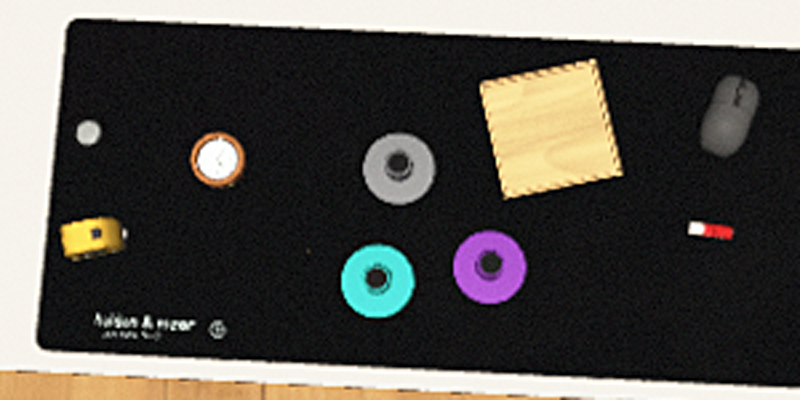

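View pics/sidec.png

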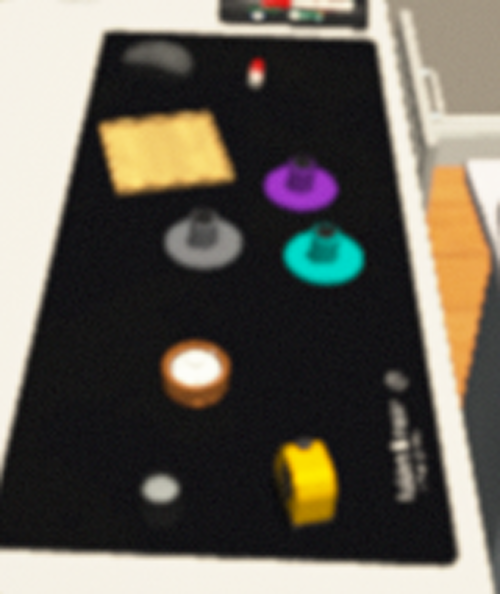

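Three stands in view (top image pixels): grey (249,183), turquoise (240,226) and purple (283,220). The task names the grey push-out stand, so it is (249,183), and both enlarged crops confirm it. The ring with the white dial is at (182,181), the tray at (305,168) and the battery near (366,206).

Run:
```python
from h import *
s=telemetry.get_state()
R0=cv2.Rodrigues(np.float64(eyes.calibration('wrist')['rvec']))[0]; t=np.float64(eyes.calibration('wrist')['tvec']).ravel()
from scipy.spatial.transform import Rotation as Ro
T=Ro.from_euler('xyz',s['ee_rot']).as_matrix()
print('cam in tool',T.T@(-R0.T@t-s['eef_pos']),'axis',T.T@R0[2], 'camx',T.T@R0[0], 'tool axes',T.round(3).tolist())
for cam in ['top','side']: eyes.grab_frame(cam)
for n,sel,z in [('clock_center',None,.020),('tray_floor',None,.004),('stand_foot',1,.006)]:
    rs=[]
    for cam in ['top','side']:
        for m in trace(cam,n)[:3]:
            M=np.uint8(m['mask']); (x,y),_,_=cv2.fitEllipse(max(cv2.findContours(M,0,2)[0],key=len))
            P=onz(eyes.calibration(cam),(x,y),z)
            print(cam,n,round(m['conf'],2),(round(x,1),round(y,1)),M.sum(),P.round(4))
            if sel is None or np.hypot(P[0]-.476,P[1]-.01)<.04: rs.append(ray(eyes.calibration(cam),(x,y)))
    if len(rs)>1: print(n,'tri',tri(rs).round(4))
```

```text
cam in tool [ 0.08217923 -0.00042263 -0.15808286] axis [-2.99241328e-01  5.27742232e-04  9.54177315e-01] camx [-4.95444635e-04  9.99999626e-01 -7.08463233e-04] tool axes [[0.916, -0.401, 0.0], [-0.401, -0.916, -0.0], [0.0, 0.0, -1.0]]
top clock_center 0.47 (180.9, 180.7) 172 [0.485  0.2161 0.02  ]
side clock_center 0.59 (242.3, 247.6) 143 [0.491  0.2159 0.02  ]
clock_center tri [0.4882 0.2158 0.0188]
top tray_floor 0.88 (305.4, 169.0) 2014 [ 0.518  -0.1717  0.004 ]
side tray_floor 0.59 (232.5, 178.7) 848 [ 0.5222 -0.1703  0.004 ]
side tray_floor 0.33 (230.8, 150.1) 225 [ 0.5303 -0.3884  0.004 ]
tray_floor tri [ 0.5175 -0.1615  0.0742]
top stand_foot 0.8 (241.1, 225.7) 546 [0.3434 0.0319 0.006 ]
top stand_foot 0.67 (282.8, 220.3) 537 [ 0.3577 -0.0967  0.006 ]
top stand_foot 0.59 (248.6, 183.1) 539 [0.4761 0.0069 0.006 ]
side stand_foot 0.62 (283.7, 212.2) 330 [0.346  0.0353 0.006 ]
side stand_foot 0.6 (276.5, 189.3) 254 [ 0.3587 -0.0975  0.006 ]
```

Emit:
{"name": "servo_tool", "arguments": {"series": [[[32, 25, 8, 0], [32, 25, 8, 0], [32, 25, 8, 0], [32, 25, 8, 0], [32, 25, 8, 0], [32, 25, 8, 0], [32, 25, 8, 0], [32, 25, 8, 0], [32, 25, 8, 0], [32, 25, 8, 0]]], "claw": -1}}

```text
t: 2.58
eef_pos: [0.4642, 0.2592, 0.1467]
ee_rot: [-3.141, -0.0, -0.412]
force: [1.5, 0.4, 0.3]
width: 0.0879
gripper_force: 0.0
```

Emit:
{"name": "servo_tool", "arguments": {"series": [[[0, 0, 5, -0.103], [0, 0, 5, -0.103], [0, 0, 5, -0.103], [0, 0, 5, -0.103], [12, 22, 3, 0], [12, 22, 3, 0], [0, 0, 0, 0], [0, 0, 0, 0], [0, 0, 0, 0], [0, 0, 0, 0]]]}}

```text
t: 3.42
eef_pos: [0.4876, 0.2174, 0.1208]
ee_rot: [-3.141, -0.0, -0.0]
force: [0.4, 0.4, -0.1]
width: 0.088
gripper_force: 0.0
```

```bash
cat > look.py <<'E'
import sys
from h import *
s=telemetry.get_state(); print(s['t'],s['eef_pos'],s['ee_rot'],s['force'],s['width'])
c=eyes.calibration('wrist'); im=eyes.grab_frame('wrist'); save(im,sys.argv[1])
for a in sys.argv[2:]:
    n,z=a.split('=')
    for r in recognise('wrist',n)[:2]: print(n,'rec',np.round(r['position'],4),round(r['conf'],2))
    for m in trace('wrist',n)[:2]:
        M=np.uint8(m['mask']); k=max(cv2.findContours(M,0,2)[0],key=len); k=cv2.convexHull(k)
        (x,y),ax,_=cv2.fitEllipse(k); Q=np.array([onz(c,p[0],float(z)) for p in k])[:,:2].astype(np.float32)
        (cx,cy),rad=cv2.minEnclosingCircle(Q)
        o,d=ray(c,(x,y)); print(n,round(m['conf'],2),'px',(round(x,1),round(y,1)),'plane circle',round(cx,4),round(cy,4),'r',round(rad,4),'ell',onz(c,(x,y),float(z)).round(4))
E
python3 look.py w1.png ring_center=.024 clock_center=.020
```

```text
3.4167 [0.48760192 0.21742779 0.12083217] [-3.14119264e+00 -4.54344234e-04 -4.40319148e-04] [ 0.42969182  0.40038884 -0.110144  ] 0.08795278472696984
ring_center rec [0.4948 0.2158 0.0219] 0.56
ring_center 0.76 px (258.2, 186.8) plane circle 0.4933 0.2158 r 0.0339 ell [0.4947 0.2155 0.024 ]
clock_center rec [0.4902 0.2154 0.0225] 0.76
clock_center 0.68 px (258.3, 186.8) plane circle 0.493 0.2155 r 0.0237 ell [0.4935 0.2154 0.02  ]
clock_center 0.26 px (258.2, 186.8) plane circle 0.4924 0.2152 r 0.0331 ell [0.4936 0.2155 0.02  ]
```

View pics/w1.png

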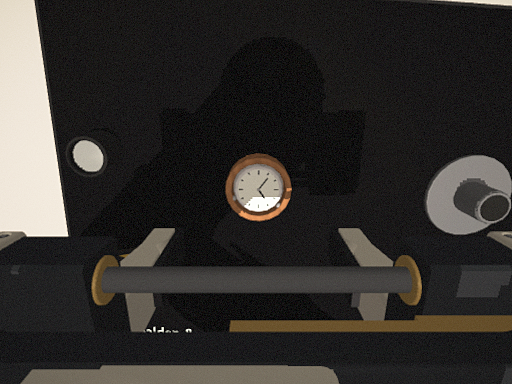

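Emit:
{"name": "servo_tool", "arguments": {"series": [[[5, 2, 25, 0], [0, 0, 25, 0], [0, 0, 25, 0], [0, 0, 22, 0], [0, 0, 12, 0], [0, 0, 5, 0], [0, 0, 2.5, 0], [0, 0, 0, 0], [0, 0, 0, 0], [0, 0, 0, 0]]]}}

```text
t: 4.5
eef_pos: [0.4932, 0.2155, 0.0051]
ee_rot: [-3.14, -0.001, -0.001]
force: [-0.4, -0.1, 0.6]
width: 0.0875
gripper_force: 0.0
```

Emit:
{"name": "servo_tool", "arguments": {"series": [[[0, 0, 0, 0], [0, 0, 0, 0], [0, 0, 0, 0], [0, 0, 0, 0], [0, 0, 0, 0], [0, 0, 0, 0], [0, 0, 0, 0], [0, 0, 0, 0], [0, 0, 0, 0], [0, 0, 0, 0]]], "claw": 1, "grip_force": 50}}

```text
t: 5.33
eef_pos: [0.4927, 0.215, 0.0043]
ee_rot: [-3.141, -0.0, -0.001]
force: [-0.8, 1.4, 5.4]
width: 0.0614
gripper_force: 50.1
```

Emit:
{"name": "servo_tool", "arguments": {"series": [[[0, 0, -5, 0], [0, 0, -20, 0], [0, 0, -30, 0], [-4, 20, -30, 0], [-4, 30, -20, 0], [-4, 30, 0, 0], [-4, 25, 0, 0], [0, 10, 0, 0], [0, 0, 0, 0], [0, 0, 0, 0]]]}}

```text
t: 6.17
eef_pos: [0.4765, 0.0995, 0.109]
ee_rot: [3.142, 0.0, -0.002]
force: [-0.1, -0.2, -2.3]
width: 0.0618
gripper_force: 50.0
```

```bash
python3 look.py w2.png ring_center=.125 clock_center=.121 stand_foot=.006
```

```text
6.1667 [0.47645708 0.09949726 0.10900058] [ 3.14157117e+00  1.67388983e-04 -2.12196501e-03] [-0.08653582 -0.19978481 -2.32715094] 0.06176048238406534
ring_center rec [0.496  0.0988 0.1232] 0.94
ring_center rec [ 0.5146 -0.1139  0.0055] 0.22
ring_center 0.77 px (256.5, 255.8) plane circle 0.4803 0.0995 r 0.032 ell [0.4769 0.0994 0.125 ]
clock_center rec [0.4789 0.0988 0.125 ] 0.75
clock_center 0.83 px (256.7, 251.9) plane circle 0.476 0.099 r 0.024 ell [0.4771 0.0992 0.121 ]
stand_foot rec [0.4847 0.0103 0.002 ] 0.78
stand_foot rec [0.3537 0.0466 0.01  ] 0.69
stand_foot 0.62 px (307.1, 308.3) plane circle 0.3402 0.0446 r 0.0309 ell [0.3438 0.0444 0.006 ]
stand_foot 0.59 px (355.2, 186.2) plane circle 0.4802 0.006 r 0.0423 ell [0.4821 0.006  0.006 ]
```

View pics/w2.png

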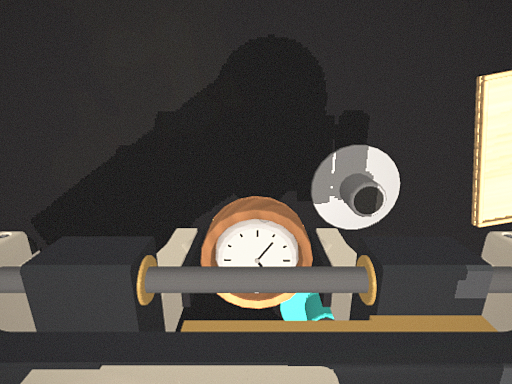

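Emit:
{"name": "servo_tool", "arguments": {"series": [[[-9, 23, 0, 0], [-9, 25, 0, 0], [-9, 25, 0, 0], [-9, 15, 0, 0], [0, 5, 0, 0], [0, 0, 0, 0], [0, 0, 0, 0], [0, 0, 0, 0], [0, 0, 0, 0], [0, 0, 0, 0]]]}}

```text
t: 7.35
eef_pos: [0.4408, 0.0075, 0.109]
ee_rot: [3.142, 0.0, -0.0]
force: [-0.4, 0.4, -1.5]
width: 0.0615
gripper_force: 50.0
```

```bash
python3 look.py w3.png ring_center=.125 clock_center=.121 stand_foot=.006
python3 -c "
import cv2
cv2.imwrite('pics/w3c.png',cv2.resize(cv2.imread('pics/w3.png')[80:320,150:370],(550,600),interpolation=cv2.INTER_CUBIC))"
```

```text
7.35 [0.4407521  0.00752015 0.10899732] [ 3.14155722e+00  2.48984030e-05 -4.60778438e-05] [-0.37009799  0.39714965 -1.52292932] 0.06148508552171282
ring_center rec [0.4576 0.007  0.1278] 0.85
ring_center 0.93 px (256.3, 256.4) plane circle 0.4443 0.0077 r 0.032 ell [0.4408 0.0075 0.125 ]
clock_center rec [0.4417 0.0053 0.1286] 0.56
stand_foot rec [0.3367 0.041  0.0407] 0.93
stand_foot rec [ 0.3983 -0.0959  0.0059] 0.85
stand_foot 0.78 px (365.7, 239.8) plane circle 0.398 -0.0982 r 0.0206 ell [ 0.3906 -0.1023  0.006 ]
stand_foot 0.69 px (258.8, 149.1) plane circle 0.4797 0.005 r 0.0419 ell [0.4817 0.0051 0.006 ]
```

View pics/w3c.png

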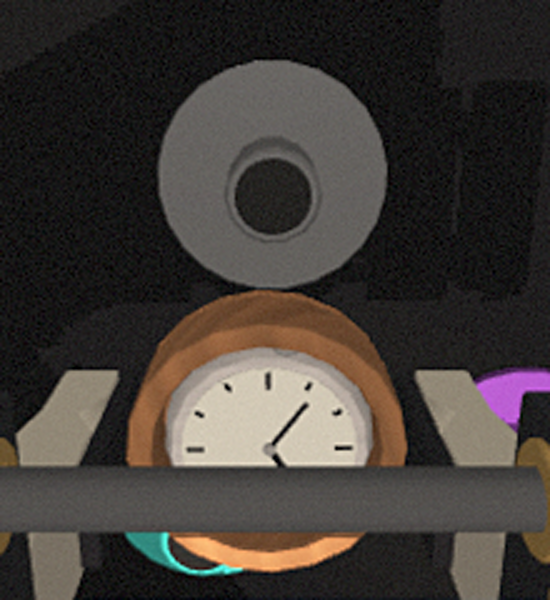

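Run:
```python
from h import *
c=eyes.calibration('wrist')
px=lambda u,v:(u/2.5+150,v/2.5+80)
print('post top',onz(c,px(273,198),.038).round(4)); print('foot',onz(c,px(272,174.5),.006).round(4))
print('dial',onz(c,px(270,449),.1247).round(4)); print('rim rear',onz(c,px(267,572),.1287).round(4)); print('rim L/R',onz(c,px(127,445),.1287).round(4),onz(c,px(407,445),.1287).round(4))
# height: foot from w2 (shifted camera) and w3
from copy import deepcopy
R=cv2.Rodrigues(np.float64(c['rvec']))[0]
o3,d3=ray(c,px(272,174.5)); o2,d2=ray(c,(355.2,186.2)); sh=np.array([.47646-.44075,.0995-.0075,0])
print('foot tri',tri([(o3,d3),(o2+sh,d2)]).round(4))
o3,d3=ray(c,px(273,198)); o2,d2=ray(c,(369,200.5)); print('top tri',tri([(o3,d3),(o2+sh,d2)]).round(4))
# model of ring in hand
th=np.linspace(0,2*np.pi,361)
for dx in (-.003,0,.003):
  q=proj('wrist',np.c_[.44075+dx+.031*np.cos(th),.0075+.031*np.sin(th),0*th+.1287]); b=proj('wrist',np.c_[.44075+dx+.031*np.cos(th),.0075+.031*np.sin(th),0*th+.1047])
  f=lambda q:((q-[150,80])*2.5); print(dx,'rim rows',f(q)[:,1].min().round(),f(q)[:,1].max().round(),'cols',f(q)[:,0].min().round(),f(q)[:,0].max().round(),'bottom min row',f(b)[:,1].min().round())
```

```text
post top [0.4783 0.0045 0.038 ]
foot [0.4807 0.0045 0.006 ]
dial [0.4383 0.006  0.1247]
rim rear [0.4085 0.0067 0.1287]
rim L/R [0.4417 0.0371 0.1287] [ 0.4416 -0.0237  0.1287]
foot tri [0.4805 0.0043 0.0026]
top tri [0.4786 0.0044 0.0387]
-0.003 rim rows 328.0 578.0 cols 121.0 405.0 bottom min row 291.0
0 rim rows 315.0 568.0 cols 120.0 406.0 bottom min row 279.0
0.003 rim rows 301.0 557.0 cols 120.0 407.0 bottom min row 267.0
```

Emit:
{"name": "servo_tool", "arguments": {"series": [[[10, 0.6, 0, 0], [20, 1, 0, 0], [10.7, 0.6, 10, 0], [0, 0, 20, 0], [0, 0, 20, 0], [0, 0, 9, 0], [0, 0, 2, 0], [0, 0, 0, 0], [0, 0, 0, 0], [0, 0, 0, 0]]]}}

```text
t: 8.53
eef_pos: [0.482, 0.005, 0.0491]
ee_rot: [-3.141, -0.002, -0.0]
force: [0.0, -1.3, -2.6]
width: 0.0615
gripper_force: 50.0
```

Emit:
{"name": "servo_tool", "arguments": {"series": [[[0, 0, 1, 0], [0, 0, 1, 0], [0, 0, 1, 0], [0, 0, 1, 0], [0, 0, 1, 0], [0, 0, 1, 0], [0, 0, 1, 0], [0, 0, 0, 0], [0, 0, 0, 0], [0, 0, 0, 0]]]}}

```text
t: 9.37
eef_pos: [0.4812, 0.0047, 0.0411]
ee_rot: [3.142, 0.0, -0.001]
force: [-0.2, -0.2, -2.8]
width: 0.0613
gripper_force: 50.0
```

Emit:
{"name": "servo_tool", "arguments": {"series": [[[0, 0, 1, 0], [0, 0, 1, 0], [0, 0, 1, 0], [0, 0, 1, 0], [0, 0, 1, 0], [0, 0, 0.5, 0], [0, 0, 0.5, 0], [0, 0, 0.5, 0], [0, 0, 0.5, 0], [0, 0, 0, 0]]]}}

```text
t: 10.2
eef_pos: [0.4818, 0.0045, 0.0348]
ee_rot: [3.141, -0.001, -0.0]
force: [0.4, -3.2, 4.5]
width: 0.0616
gripper_force: 50.1
```

Emit:
{"name": "servo_tool", "arguments": {"series": [[[0, 0, 1, 0], [0, 0, 1, 0], [0, 0, 1, 0], [0, 0, 1, 0], [0, 0, 1, 0], [0, 0, 1, 0], [0, 0, 1, 0], [0, 0, 1, 0], [0, 0, 1, 0], [0, 0, 0, 0]]]}}

```text
t: 11.03
eef_pos: [0.4816, 0.0048, 0.0253]
ee_rot: [-3.141, -0.001, -0.001]
force: [0.7, 0.0, -0.9]
width: 0.0617
gripper_force: 50.1
```

Emit:
{"name": "servo_tool", "arguments": {"series": [[[0, 0, 1.5, 0], [0, 0, 1.5, 0], [0, 0, 1.5, 0], [0, 0, 1.5, 0], [0, 0, 1.5, 0], [0, 0, 1.5, 0], [0, 0, 1, 0], [0, 0, 1, 0], [0, 0, 1, 0], [0, 0, 0, 0]]]}}

```text
t: 11.87
eef_pos: [0.481, 0.0046, 0.0129]
ee_rot: [3.142, 0.0, -0.001]
force: [0.5, 0.1, -0.8]
width: 0.0615
gripper_force: 50.0
```

Emit:
{"name": "servo_tool", "arguments": {"series": [[[0, 0, 0.5, 0], [0, 0, 0.5, 0], [0, 0, 0.5, 0], [0, 0, 0.5, 0], [0, 0, 0.5, 0], [0, 0, 0, 0], [0, 0, 0, 0], [0, 0, 0, 0], [0, 0, 0, 0], [0, 0, 0, 0]]]}}

```text
t: 12.7
eef_pos: [0.4811, 0.0047, 0.0106]
ee_rot: [-3.142, -0.0, -0.001]
force: [-0.0, -0.4, -1.5]
width: 0.0618
gripper_force: 50.0
```

Emit:
{"name": "servo_tool", "arguments": {"series": [[[0, 0, 0.3, 0], [0, 0, 0.3, 0], [0, 0, 0.3, 0], [0, 0, 0.3, 0], [0, 0, 0, 0], [0, 0, 0, 0], [0, 0, 0, 0], [0, 0, 0, 0], [0, 0, 0, 0], [0, 0, 0, 0]]]}}

```text
t: 13.53
eef_pos: [0.4812, 0.0047, 0.0102]
ee_rot: [-3.142, -0.0, -0.0]
force: [-3.5, 0.6, 11.8]
width: 0.061
gripper_force: 50.2
```

Emit:
{"name": "servo_tool", "arguments": {"series": [[[0, 0, -0.5, 0], [0, 0, 0, 0], [0, 0, 0, 0], [0, 0, 0, 0], [0, 0, 0, 0], [0, 0, 0, 0], [0, 0, 0, 0], [0, 0, 0, 0], [0, 0, 0, 0], [0, 0, 0, 0]]], "claw": -1}}

```text
t: 14.37
eef_pos: [0.4811, 0.0047, 0.0098]
ee_rot: [3.142, 0.0, -0.001]
force: [-0.4, 1.2, 0.1]
width: 0.0874
gripper_force: 0.0
```

Emit:
{"name": "servo_tool", "arguments": {"series": [[[0, 0, -3, 0], [0, 0, -10, 0], [0, 0, -25, 0], [0, 0, -30, 0], [0, 0, -25, 0], [0, 0, -7, 0], [0, 0, 0, 0], [0, 0, 0, 0], [0, 0, 0, 0], [0, 0, 0, 0]]]}}

```text
t: 15.2
eef_pos: [0.4802, 0.0044, 0.1086]
ee_rot: [3.141, 0.002, -0.001]
force: [-0.1, 0.8, -0.2]
width: 0.0876
gripper_force: 0.0
```

```bash
python3 look.py w4.png ring_center=.030 clock_center=.054 tray_floor=.004
python3 -c "
import cv2
cv2.imwrite('pics/w4c.png',cv2.resize(cv2.imread('pics/w4.png')[80:320,150:512],(724,480),interpolation=cv2.INTER_CUBIC))"
```

```text
15.2 [0.48024897 0.00436758 0.10863525] [ 3.14082238e+00  2.27750164e-03 -1.05065403e-03] [-0.12769594  0.846723   -0.16103419] 0.08761232167033106
ring_center rec [0.5004 0.0032 0.027 ] 0.82
ring_center 0.74 px (255.9, 197.1) plane circle 0.484 0.005 r 0.032 ell [0.4832 0.0046 0.03  ]
clock_center rec [0.4827 0.0024 0.0563] 0.87
clock_center 0.75 px (255.7, 206.5) plane circle 0.4827 0.0046 r 0.0245 ell [0.4835 0.0047 0.054 ]
tray_floor rec [ 0.5236 -0.1607  0.0068] 0.95
tray_floor rec [0.4964 0.0085 0.0031] 0.56
tray_floor 0.68 px (449.7, 139.9) plane circle 0.5207 -0.1671 r 0.0963 ell [ 0.5288 -0.1709  0.004 ]
```

View pics/w4c.png

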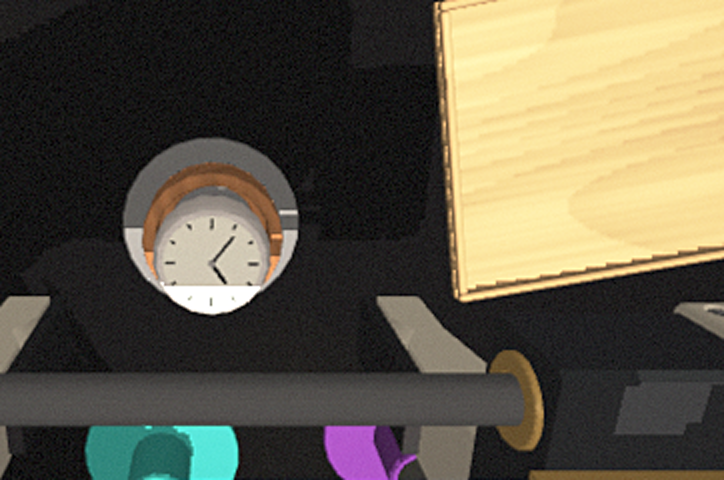

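Emit:
{"name": "servo_tool", "arguments": {"series": [[[1, 0, 20, 0], [0, 0, 25, 0], [0, 0, 15, 0], [0, 0, 6, 0], [0, 0, 2, 0], [0, 0, 1, 0], [0, 0, 0, 0], [0, 0, 0, 0], [0, 0, 0, 0], [0, 0, 0, 0]]]}}

```text
t: 16.38
eef_pos: [0.4825, 0.0049, 0.0415]
ee_rot: [-3.141, -0.001, -0.001]
force: [0.2, 0.2, -0.3]
width: 0.087
gripper_force: 0.0
```

Emit:
{"name": "servo_tool", "arguments": {"series": [[[0, 0, 0, 0], [0, 0, 0, 0], [0, 0, 0, 0], [0, 0, 0, 0], [0, 0, 0, 0], [0, 0, 0, 0], [0, 0, 0, 0], [0, 0, 0, 0], [0, 0, 0, 0], [0, 0, 0, 0]]], "claw": 1, "grip_force": 15}}

```text
t: 17.22
eef_pos: [0.4821, 0.0047, 0.0408]
ee_rot: [3.142, 0.0, -0.001]
force: [0.2, 0.5, -0.3]
width: 0.0475
gripper_force: 15.0
```

Emit:
{"name": "servo_tool", "arguments": {"series": [[[0, 0, -2, 0], [0, 0, -5, 0], [0, 0, -10, 0], [0, 0, -15, 0], [0, 0, -15, 0], [0, 0, -3, 0], [0, 0, 0, 0], [0, 0, 0, 0], [0, 0, 0, 0], [0, 0, 0, 0]]]}}

```text
t: 18.05
eef_pos: [0.4815, 0.0045, 0.0901]
ee_rot: [3.141, 0.001, -0.001]
force: [0.5, 1.2, -1.1]
width: 0.0474
gripper_force: 15.0
```

Emit:
{"name": "servo_tool", "arguments": {"series": [[[3, 10, 0, 0], [5, 20, 0, 0], [5, 25, 0, 0], [5, 25, 0, 0], [5, 25, 0, 0], [5, 25, 0, 0], [5, 25, 0, 0], [3, 15, 0, 0], [2, 5, 0, 0], [0, 0, 0, 0]]]}}

```text
t: 18.88
eef_pos: [0.5198, -0.1718, 0.0901]
ee_rot: [3.141, 0.001, -0.003]
force: [0.2, -0.6, -0.9]
width: 0.0472
gripper_force: 15.0
```

```bash
python3 look.py w5.png tray_floor=.010 clock_center=.108
python3 - <<'E'
from h import *
eyes.grab_frame('wrist'); c=eyes.calibration('wrist')
for m in trace('wrist','tray_floor')[:1]:
    k=max(cv2.findContours(np.uint8(m['mask']),0,2)[0],key=len); h=cv2.convexHull(k)
    q=cv2.approxPolyDP(h,8,True)[:,0]; print(q.tolist()); print([onz(c,p,.01)[:2].round(3).tolist() for p in q])
eyes.grab_frame('top')
for n in ['ring_center','clock_center']:
    for r in recognise('top',n)[:2]: print(n,np.round(r['position'],3),r['conf'])
E
```

```text
18.8833 [ 0.51978916 -0.17182273  0.09009306] [ 3.14144769e+00  1.23722904e-03 -2.91789795e-03] [ 0.19227057 -0.59305314 -0.91380015] 0.04724475879884519
tray_floor rec [ 0.5453 -0.1696  0.0017] 0.82
tray_floor 0.89 px (265.4, 172.2) plane circle 0.531 -0.1714 r 0.0916 ell [ 0.5446 -0.1797  0.01  ]
clock_center rec [ 0.501  -0.0086  0.0219] 0.73
clock_center rec [ 0.5271 -0.1723  0.1021] 0.72
clock_center 0.72 px (256.6, 249.4) plane circle 0.5259 -0.1719 r 0.023 ell [ 0.5253 -0.172   0.108 ]
[[330, 99], [344, 227], [336, 245], [187, 226], [163, 129]]
[[0.604, -0.228], [0.494, -0.249], [0.476, -0.243], [0.495, -0.107], [0.581, -0.094]]
ring_center [ 0.484 -0.172  0.002] 0.63
```

View pics/w5.png

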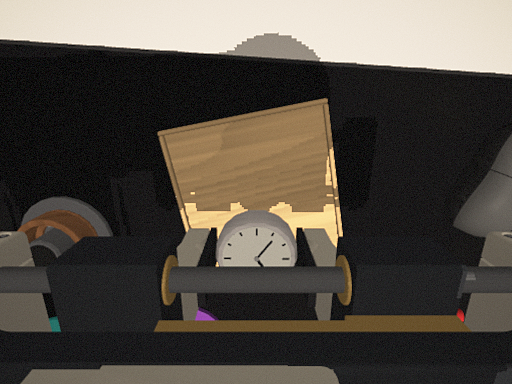

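Emit:
{"name": "servo_tool", "arguments": {"series": [[[4, 1, 15, 0], [0, 0, 20, 0], [0, 0, 20, 0], [0, 0, 13, 0], [0, 0, 6, 0], [0, 0, 3, 0], [0, 0, 1, 0], [0, 0, 0, 0], [0, 0, 0, 0], [0, 0, 0, 0]]]}}

```text
t: 20.22
eef_pos: [0.5246, -0.1714, 0.0137]
ee_rot: [3.142, -0.002, -0.001]
force: [-1.1, -1.2, 0.1]
width: 0.0474
gripper_force: 15.0
```

Emit:
{"name": "servo_tool", "arguments": {"series": [[[0, 0, 0.5, 0], [0, 0, 0.5, 0], [0, 0, 0.5, 0], [0, 0, 0.5, 0], [0, 0, 0.5, 0], [0, 0, 0.5, 0], [0, 0, 0.5, 0], [0, 0, 0, 0], [0, 0, 0, 0], [0, 0, 0, 0]]]}}

```text
t: 21.05
eef_pos: [0.524, -0.1713, 0.0093]
ee_rot: [3.142, 0.0, -0.001]
force: [-0.2, 0.5, -0.2]
width: 0.0473
gripper_force: 15.0
```

Emit:
{"name": "servo_tool", "arguments": {"series": [[[0, 0, 0.5, 0], [0, 0, 0.5, 0], [0, 0, 0.4, 0], [0, 0, 0.4, 0], [0, 0, 0.3, 0], [0, 0, 0.3, 0], [0, 0, 0, 0], [0, 0, 0, 0], [0, 0, 0, 0], [0, 0, 0, 0]]]}}

```text
t: 21.88
eef_pos: [0.524, -0.1714, 0.007]
ee_rot: [3.142, -0.0, -0.001]
force: [-0.1, 0.2, -1.0]
width: 0.0472
gripper_force: 15.0
```

Emit:
{"name": "servo_tool", "arguments": {"series": [[[0, 0, 0.3, 0], [0, 0, 0.3, 0], [0, 0, 0.3, 0], [0, 0, 0, 0], [0, 0, 0, 0], [0, 0, 0, 0], [0, 0, 0, 0], [0, 0, 0, 0], [0, 0, 0, 0], [0, 0, 0, 0]]]}}

```text
t: 22.72
eef_pos: [0.5241, -0.1714, 0.0068]
ee_rot: [3.141, -0.0, -0.001]
force: [-2.3, 1.6, 7.7]
width: 0.0473
gripper_force: 15.0
```

Contact with the tray floor at TCP z = 6.8 mm, as predicted. Releasing.

Emit:
{"name": "servo_tool", "arguments": {"series": [[[0, 0, -0.4, 0], [0, 0, 0, 0], [0, 0, 0, 0], [0, 0, 0, 0], [0, 0, 0, 0], [0, 0, 0, 0], [0, 0, 0, 0], [0, 0, 0, 0], [0, 0, 0, 0], [0, 0, 0, 0]]], "claw": -0.4}}

```text
t: 23.55
eef_pos: [0.524, -0.1714, 0.0064]
ee_rot: [3.142, 0.0, -0.001]
force: [-0.4, 0.1, 0.4]
width: 0.0614
gripper_force: 0.0
```

Emit:
{"name": "servo_tool", "arguments": {"series": [[[0, 0, -3, 0], [0, 0, -10, 0], [0, 0, -25, 0], [0, 0, -30, 0], [0, 0, -30, 0], [0, 0, -20, 0], [0, 0, -5, 0], [0, 0, 0, 0], [0, 0, 0, 0], [0, 0, 0, 0]]]}}

```text
t: 24.38
eef_pos: [0.5231, -0.1713, 0.1285]
ee_rot: [-3.141, 0.002, -0.001]
force: [0.6, 0.5, 0.1]
width: 0.0615
gripper_force: 0.0
```

```bash
python3 look.py w6.png clock_center=.020 ring_center=.030
```

```text
24.3833 [ 0.52311649 -0.17125229  0.12851935] [-3.14131002e+00  1.70217387e-03 -1.05028431e-03] [0.63295983 0.4544064  0.05250222] 0.06151801375256017
clock_center rec [ 0.5213 -0.1752  0.0224] 0.83
clock_center 0.75 px (256.6, 188.6) plane circle 0.5241 -0.1714 r 0.0251 ell [ 0.5248 -0.1718  0.02  ]
ring_center rec [ 0.4989 -0.0031  0.0245] 0.67
ring_center 0.82 px (82.2, 228.4) plane circle 0.4868 -0.0014 r 0.0379 ell [ 0.4877 -0.0022  0.03  ]
```

View pics/w6.png

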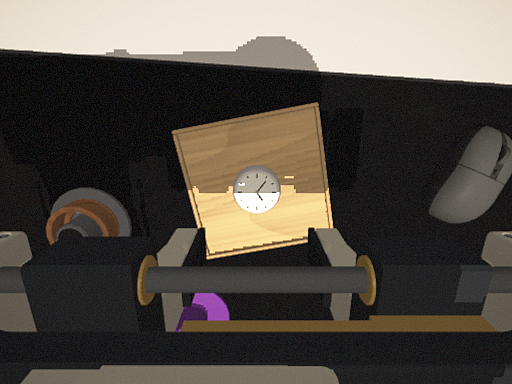

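The insert lies dial-up near the middle of the tray at pixel (257,189). The ring sits on the grey foot at (82,228), and the gripper is clear.

```bash
python3 -c "
from station import ticket; print(ticket.job_done())"
```

```text
the job is handed in; nothing more can be done
None
```

I handed the job in at about 24.5 s: the last picture shows the insert lying dial-up near the middle of the tray and the ring on the grey stand's foot, with the gripper clear of everything; the judge returned no verdict.

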